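# Crack a walnut from the roll-top bin

### The job

Roll back the nut bin's cover, take out the walnut (the largest nut) and set it upright on the nutcracker's seat, its seam running along the handles so that each jaw faces one half shell. Squeeze both handles together until the shell gives, and leave the cracked nut there with the handles closed on it. Roll the cover fully shut again, and do not disturb the other nuts, the jar or the beaker, nor crack the nut anywhere else.

Things in the scene. Friction and masses are not known exactly. Their poses are not given: they have to be found in the camera images.
- bin: Nut bin fixed to the bench. White plinth 220 (x) x 288 (y) mm, 75 mm high; the nuts lie on its top at x about -65 mm, y about -70, 0, 70 mm. End cheeks 8 mm thick, inner faces at y = +-144 mm, tops on a 138 mm circle about the y axis through the origin. Rear (x above -10 mm) under a fixed hood of radius 137 mm. Origin: on the bench, middle; x points from the open front to the back.
- cover (a joint): Tambour cover (wooden slats, one rigid curved shell, radius 140 to 146 mm, 308 mm wide, 84 degrees of arc) turning about the bin's y axis at bench height, rad: 0 = shut (edges 8 and 92 degrees above the front horizontal), 1.3 = rolled back over the hood, front free from above. Stays where left; 1 to 5 N at the bar moves it.
- cover_bar (a point): Middle of the cover's pull bar: round, 12 mm thick, 110 mm long along the bin's y, on a post at each end. 180 mm from the cover's axis, 28 mm free gap to the slats. Cover shut: 45 degrees above the front horizontal (127 mm before and above the bin's origin); it goes up and back on the arc as the cover opens. Push it either way with closed fingers from above, or pinch it.
- walnut: The walnut: brown, 40 mm long (its x), 34 mm across the seam (its y), 34 mm high (z), on a small flat. The seam, a dark raised line, runs along its x. Origin: centre of the underside. About 25 g. Take it by its two ends, along x, from above: squeezed across the seam (along y) with about 30 N it cracks.
- walnut_shell (a joint): How far the half shells are pressed into each other along the walnut's y, in m: 0 = whole, 0.005 = cracked (29 mm across). Resistance peaks at about 30 N in the first 0.001, then drops to about 5 N; the shell stays crushed.
- hazelnut: Small round nut, 23 mm wide, 22 mm high, in the bin. Bystander. Origin: centre of the underside.
- almond: Small flat nut, 28 x 16 mm, 12 mm high, in the bin. Bystander. Origin: centre of the underside.
- cracker: Bench nutcracker fixed to the bench: dark wooden base (x from -105 to +30 mm, 70 mm wide, 10 mm high), steel pivot block (30 mm in x, 62 mm in y, top 49 mm above the bench) at the origin, a seat, and two flat steel arms that point along its -x. Origin: on the bench, under the middle of the pivot block; z up.
- seat (a point): Middle of the seat's flat top (34 x 56 mm), 68 mm from the cracker's origin along its -x, 14 mm above the bench; its axes are the cracker's. The walnut stands here, its x along the cracker's x. Jaws (44 mm long, 17 to 43 mm above the bench) on either side: gap between them = 27 mm + 68 mm x the sum of the handle angles.
- handle_l (a joint): Angle of the arm on the cracker's +y side about its upright pivot (20 mm to +y of the origin), rad: grows as it opens, -0.03 = fully closed, 0.24 = widest; at 0 its jaw is 13.5 mm from the middle line. Its jaw meets the centred whole walnut at about 0.05; about 0.015 once cracked. Each handle swings by itself and stays where left.
- handle_r (a joint): The same for the arm on the -y side (pivot 20 mm to -y of the origin).
- handle_l_grip (a point): Middle of the +y handle's flat grip, 143 mm from the pivot, 30 mm above the bench. The grip is 75 mm long, 7 mm thick, 24 mm high (18 to 42 mm above the bench, free below); at angle 0 its outer face is 11.5 mm from the middle line. Take both handles together from above by their outer faces (up to 70 mm apart) and squeeze: 15 to 20 N here cracks the nut.
- handle_r_grip (a point): The same point of the -y handle.
- jar: Amber glass jar, steel lid, 56 mm wide, 120 mm high, loose on the bench between bin and nutcracker. Bystander. Origin: centre of the underside.
- beaker: Small open steel beaker, 52 mm wide, 85 mm high, loose beside the nutcracker. Bystander. Origin: centre of the underside.

How it is judged:
On the way, in this order (a step that is already met when the one before it is completed fails the run):
1. the whole walnut stands on the seat, seam along the handles, let go (x of walnut in the frame of seat between -0.016 and 0.016 m and y of walnut in the frame of seat between -0.014 and 0.014 m and z of walnut in the frame of seat between -0.004 and 0.006 m and angle between walnut's own z axis and vertical below 0.2 rad and angle between the x axis of walnut and the x axis of seat, either way round below 0.35 rad and value of joint walnut_shell below 0.001 m and contact force between the fingers and walnut below 0.2 N), for 0.2 s.
2. the shell has given way between the two jaws, which both press on it (x of walnut in the frame of seat between -0.016 and 0.016 m and y of walnut in the frame of seat between -0.014 and 0.014 m and z of walnut in the frame of seat between -0.004 and 0.006 m and angle between walnut's own z axis and vertical below 0.2 rad and angle between the x axis of walnut and the x axis of seat, either way round below 0.35 rad and value of joint walnut_shell above 0.0035 m and contact force between each of handle_l, handle_r and walnut above 2 N and contact force between the fingers and walnut below 0.2 N), for 0.15 s.
At the end, for the whole second after the job is handed in: Cracked walnut (shell in by over 3.5 mm) upright (0.2 rad) on the seat, within 16 mm along and 14 mm across, seam within 0.35 rad of the handles' line; each handle below 0.09 rad; cover shut within 0.06 rad; hazelnut, almond, jar and beaker within 30 mm of their starts, upright (x of walnut in the frame of seat between -0.016 and 0.016 m and y of walnut in the frame of seat between -0.014 and 0.014 m and z of walnut in the frame of seat between -0.004 and 0.006 m and angle between walnut's own z axis and vertical below 0.2 rad and angle between the x axis of walnut and the x axis of seat, either way round below 0.35 rad and value of joint walnut_shell above 0.0035 m and value of joint each of handle_l, handle_r below 0.09 rad and value of joint cover below 0.06 rad and linear speed of walnut below 0.02 m/s); the robot touches nothing.
It fails at once if the walnut is cracked away from the nutcracker's seat (value of joint walnut_shell above 0.0025 m and horizontal distance between walnut and seat above 0.03 m).
It fails at once if the hazelnut is shifted by more than 30 mm or tipped (distance of hazelnut from where it was at the start of the episode above 0.03 m or angle between hazelnut's own z axis and vertical above 0.6 rad).
It fails at once if the almond is shifted by more than 30 mm or tipped (distance of almond from where it was at the start of the episode above 0.03 m or angle between almond's own z axis and vertical above 0.6 rad).
It fails at once if the jar is shifted by more than 30 mm or tipped (distance of jar from where it was at the start of the episode above 0.03 m or angle between jar's own z axis and vertical above 0.6 rad).
It fails at once if the beaker is shifted by more than 30 mm or tipped (distance of beaker from where it was at the start of the episode above 0.03 m or angle between beaker's own z axis and vertical above 0.6 rad).
It also fails if it takes over 72 s, if anything falls off the work surface, if the arm or the gripper's body presses on something with over 40 N, if the wrist force passes 120 N, or if a joint passes its speed limit or range.

### The arm

A 6-joint arm with a two-finger parallel gripper is mounted at the origin on the work surface. World frame = base frame: x ahead of the robot, y to its left, z up, the work surface at z = 0. Lengths are in m, angles in rad, forces in N, time in s.
With the tool pointing down it reaches from about 0.3 to 0.85 m from the base axis. Payload 5.4 kg.
Tool frame: the origin (TCP) lies midway between the tips of the shut fingers; the grasp point (between the pads) lies 19 mm behind it; z points along the fingers, x is the direction in which the jaws open and shut, and the axes are right-handed (so a half turn about z gives the same grasp; the last joint's range is limited). The gripper opens to 85 mm and grips with 20 to 120 N. Pads are 22 mm wide; open, the fingers measure 114 mm over their backs; the gripper's body (76 mm by 85 mm) begins 54 mm behind the grasp point. The pads swing forward as they close: fully open they stand 13 mm farther back than shut.
Start: joints at [-0.21, 0.158, 1.597, -0, 1.386, -0.21], TCP at [0.575, -0, 0.231] pointing down, gripper open.
Joint ranges: [-2.91, 2.91], [-0.94, 2.29], [0.18, 2.7], [-1.29, 4.43], [0.17, 2.64], [-3, 3]. Speed limits (rad/s): [2.57, 2.57, 3.14, 3.14, 3.14, 3.14].

### API

Orientations are given as [roll, pitch, yaw] about the fixed x, y, z axes, in that order (R = Rz(yaw) Ry(pitch) Rx(roll)).
In Python, from workcell import sensors, cams, ticket gives the robot as it stands. The module is installed in compiled form; this text tells all that it offers.
- The arm moves only by the tool jog_arm, never from a script. Its argument "moves" is one flat list of numbers, 7 for each row, row after row: the turn, a rotation vector about the tool's x, y, z in rad, then the shift along the tool's x, y, z in mm, then the opening, from 0 (shut) to 1 (fully open). A call has 1 to 12 rows; each row shifts and turns the pose as measured when the row begins, along the tool's axes as they then stand; what a row does not reach is not made up. A row lasts 1/12 s, in which the tool goes at most 41.7 mm and 7.16 degrees, less where a joint would pass 70% of its speed; a pose out of reach is approached as far as the arm can. A call with a gripper value outside its range is refused whole. The fingers move at their own pace and stop on an object; the grip force is fixed at half the most. Time passes only in rows, so rows that do not move let the fingers close. It gives the time, the measured TCP pose, the force and the opening at its end, in the units of the state.
- sensors.get_state(): the state, without advancing time (a new reading comes with each control period).
- cams.camera(name): name is "scene" or "side" or "wrist"; returns a dict with "frame" (480x640x3 uint8, blue, green, red), "z_map" (480x640 float32, m along the optical axis (not along the pixel's ray), 0 where there is no reading), "fx", "fy", "cx", "cy" (pixels), "world_from_camera" (4x4, takes a point from camera to world coordinates). Camera axes: x right, y up, looking along -z (the intrinsics and any distortion apply to the point x, -y, -z); pixel columns grow to the right and rows downward; lengths in m; the calibration is good to about 2 mm. A picture is of the moment at which its call begins.
- ticket.finish_job(): hands the job in, once; it reports no verdict.
The state is a dict: "time_s": time; "q": joint angles; "dq": joint speeds; "joint_efforts": joint torques, N m; "tool_pos": TCP position; "orientation": TCP orientation; "force": force on the tool from outside, world axes, zero at the start; "moment": the same for the moment, N m; "width": finger opening in m.
Only numpy, scipy, OpenCV 4.12 (cv2) and the standard library are available. Lean on these libraries where they do the work, as an engineer would, in place of code of your own. Each camera call takes 0.05 s, during which the arm holds its last target. There are 200 camera calls.

## Working session

There is one attempt and no reset: what is moved stays moved. The work goes in short steps, Python scripts to look and compute and a tool call to move; the robot and the scene stay as the last step left them, time stands still between calls to the robot, and variables do not carry over. Pictures are saved under pics/ and viewed, on a budget of 10 in all, crops included, one or two more only if the job needs it, and the job is handed in when it is done.

Besides the shell and the picture viewer there is one more tool, called after ">>>" by a JSON object that holds its "api" and its "payload". jog_arm: Moves the arm, as the interface text tells. Its arguments: {"type":"object","properties":{"moves":{"type":"array","items":{"type":"number"}}},"required":["moves"]}

```bash
mkdir -p pics; cat > h.py <<'E'
import numpy as np, cv2
from workcell import sensors, cams, ticket
def grab(n):
    c=cams.camera(n); return c
def pts(c):
    z=c['z_map'].astype(float); v,u=np.mgrid[0:480,0:640]
    P=np.stack([(u-c['cx'])/c['fx']*z,-(v-c['cy'])/c['fy']*z,-z,np.ones_like(z)],-1)
    W=(P@np.array(c['world_from_camera']).T)[...,:3]; W[z==0]=np.nan
    return W
E
python3 - <<'E'
from h import *
a=grab('scene');b=grab('side')
for n,c in(('scene',a),('side',b)):
    cv2.imwrite(f'pics/{n}0.png',c['frame']); np.savez(f'{n}0.npz',W=pts(c),**c)
    print(n,np.round(c['world_from_camera'],3).tolist(),c['fx'])
print(sensors.get_state())
E
```

```text
scene [[-0.254, -0.707, 0.66, 1.246], [0.967, -0.186, 0.174, 0.2], [-0.0, 0.683, 0.731, 0.877], [0.0, 0.0, 0.0, 1.0]] 547.886643859544
side [[0.74, 0.486, -0.464, 0.096], [-0.673, 0.541, -0.505, -0.513], [0.006, 0.686, 0.728, 0.817], [0.0, 0.0, 0.0, 1.0]] 554.4140039091116
{'time_s': 0.1, 'q': array([-2.10119054e-01,  1.58994014e-01,  1.59812810e+00, -3.51572850e-06,
        1.38618551e+00, -2.10114351e-01]), 'dq': array([ 6.23428418e-04, -2.21898013e-03, -2.14387066e-03,  2.68057350e-05,
       -7.46986334e-04, -4.33226098e-04]), 'joint_efforts': array([-7.57551825e-04, -3.96992576e+01, -3.32336462e+01, -2.75585571e-04,
        4.22027864e-03, -6.59638424e-07]), 'tool_pos': array([5.74454283e-01, 8.32044857e-05, 2.30399948e-01]), 'orientation': array([-3.14123834e+00,  1.67797590e-03, -3.75789312e-06]), 'force': array([-0.41730203, -0.13686307, -0.17313645]), 'moment': array([-0.01468324, -0.01649228,  0.02581659]), 'width': 0.08539534786631386}
```

View pics/scene0.png

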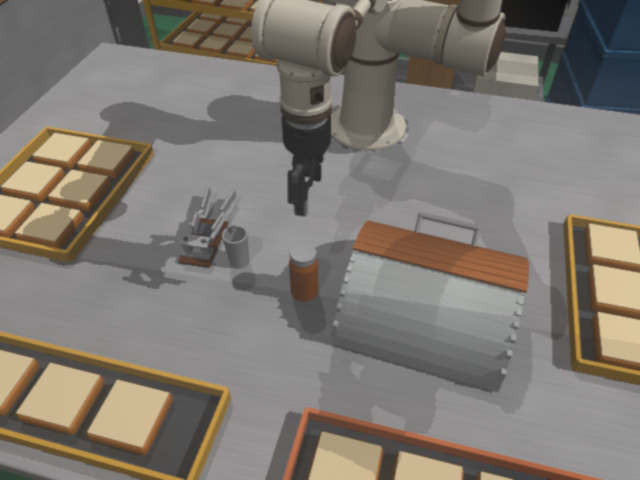

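View pics/side0.png

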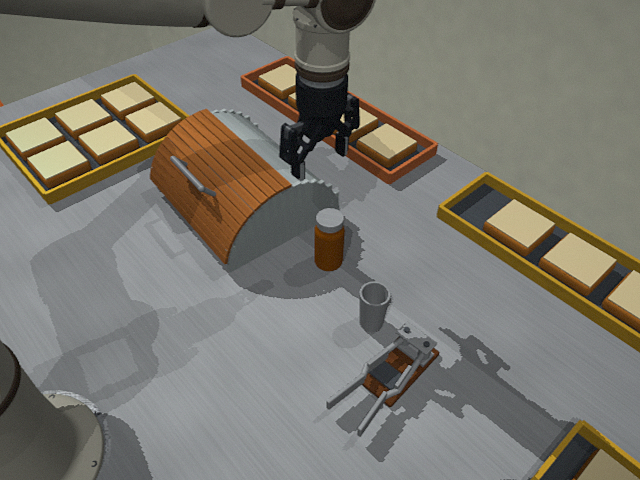

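The scene view shows the bin at lower right (bar around px 415-480, 215-245) and the cracker at (180-240, 190-265). The side view shows the bar at (172-212, 155-193), the cracker at (330-440, 320-430), the jar at (329, 240) and the beaker at (374, 305).

```bash
cat > m1.py <<'E'
from h import *
from scipy.optimize import least_squares
D={n:np.load(f'{n}0.npz') for n in('scene','side')}
O=[];
for n,d in D.items():
    W=d['W'];hsv=cv2.cvtColor(d['frame'],cv2.COLOR_BGR2HSV)
    m=(hsv[...,0]>4)&(hsv[...,0]<16)&(hsv[...,1]>110)&(W[...,2]>0.02)
    k,l,s,c=cv2.connectedComponentsWithStats(m.astype(np.uint8))
    for i in range(1,k):
        if s[i,4]>150: 
            p=W[l==i]; print(n,s[i],np.round(np.nanmedian(p,0),3),np.round(p.min(0),3),np.round(p.max(0),3))
    big=1+np.argmax([s[i,4] if np.nanmedian(W[l==i][:,2])>0.08 else 0 for i in range(1,k)])
    e=cv2.erode((l==big).astype(np.uint8),np.ones((3,3)))>0
    O.append(W[e])
P=np.vstack(O)
def loc(q,P):
    c,s=np.cos(q[2]),np.sin(q[2]);d=P[:,:2]-q[:2]
    return np.c_[d@[c,s],d@[-s,c],P[:,2]]
def f(q,P): L=loc(q,P); return np.hypot(L[:,0],L[:,2])-q[3]
for name,Q in(('scene',O[0]),('side',O[1]),('both',P)):
    m=Q.mean(0)
    r=least_squares(f,[m[0]+.08,m[1],0,.145],loss='soft_l1',f_scale=.002,args=(Q,)); q=r.x
    L=loc(q,Q); ye=np.percentile(L[:,1],[.5,99.5]); c=q[:2]+ye.mean()*np.array([-np.sin(q[2]),np.cos(q[2])])
    print(name,len(Q),'axis c',np.round(c,4),'yaw',round(q[2],4),'r',round(q[3],4),'width',np.ptp(ye),'ang',np.degrees(np.percentile(np.arctan2(L[:,2],-L[:,0]),[1,99])), 'rms',np.sqrt(np.mean(r.fun**2)))
    q0=np.r_[c,q[2]]
# bar: points at radius 165..195 
for n,d in D.items():
    W=d['W'].reshape(-1,3);W=W[~np.isnan(W[:,0])];L=loc(q0,W);R=np.hypot(L[:,0],L[:,2])
    m=(R>.172)&(R<.192)&(abs(L[:,1])<.08)&(L[:,2]>.09)&(L[:,0]<0)
    if m.sum()>5:print(n,'bar',m.sum(),np.round(W[m].mean(0),4),'loc',np.round(L[m].mean(0),4),'ang',np.degrees(np.arctan2(L[m,2],-L[m,0]).mean()),np.ptp(L[m,1]))
# steel things: cluster by height
for n,d in D.items():
    W=d['W'];z=W[...,2]
    m=((z>.022)&(z<.2)&(W[...,1]<0.15)&(np.hypot(W[...,0],W[...,1])>.25)).astype(np.uint8)
    k,l,s,c=cv2.connectedComponentsWithStats(m)
    for i in range(1,k):
        if s[i,4]>60:
            p=W[l==i]; print(n,s[i],np.round(np.median(p,0),3),np.round(p.min(0),3),np.round(p.max(0),3))
E
python3 m1.py
```

```text
scene [ 33 140  58  27 295] [ 0.374 -0.676  0.026] [ 0.276 -0.769  0.02 ] [ 0.385 -0.667  0.034]
scene [ 77 148  57  27 268] [ 0.376 -0.562  0.026] [ 0.279 -0.648  0.02 ] [ 0.384 -0.541  0.036]
scene [  1 169  63  30 320] [ 0.496 -0.675  0.027] [ 0.401 -0.773  0.02 ] [ 0.504 -0.666  0.035]
scene [ 48 178  62  31 314] [ 0.497 -0.554  0.027] [ 0.401 -0.649  0.02 ] [ 0.504 -0.542  0.036]
scene [  0 202  34  34 224] [ 0.58  -0.672  0.026] [ 0.523 -0.686  0.02 ] [ 0.624 -0.666  0.033]
scene [ 15 212  68  35 364] [ 0.617 -0.55   0.026] [ 0.52  -0.649  0.02 ] [ 0.625 -0.541  0.033]
scene [ 353  221  176   70 5363] [0.556 0.248 0.145] [0.48  0.085 0.115] [0.604 0.395 0.152]
scene [586 225  54  46 381] [0.376 0.576 0.027] [0.279 0.543 0.02 ] [0.382 0.646 0.036]
scene [291 260  27  37 635] [0.614 0.004 0.067] [ 0.585 -0.027  0.02 ] [0.621 0.02  0.102]
scene [589 266  51  50 409] [0.498 0.563 0.027] [0.4   0.543 0.02 ] [0.503 0.63  0.034]
scene [593 314  47  55 428] [0.619 0.551 0.027] [0.523 0.543 0.02 ] [0.625 0.615 0.036]
scene [  0 359  38  54 331] [ 0.933 -0.419  0.026] [ 0.878 -0.423  0.0
[... 3738 characters left out ...]
 484  199   71   53 2083] [ 0.921 -0.214  0.034] [ 0.874 -0.262  0.022] [ 0.983 -0.158  0.04 ]
side [ 540  233   76   59 2473] [ 0.921 -0.343  0.034] [ 0.874 -0.392  0.022] [ 0.981 -0.286  0.039]
side [ 603  270   37   56 1202] [ 0.904 -0.441  0.034] [ 0.875 -0.486  0.022] [ 0.98  -0.417  0.038]
side [ 359  281   31   45 1141] [ 0.548 -0.164  0.065] [ 0.524 -0.189  0.022] [ 0.577 -0.137  0.089]
side [ 326  321  111  115 2289] [ 0.491 -0.253  0.042] [ 0.375 -0.302  0.022] [ 0.574 -0.221  0.055]
side [ 530  419  110   61 1067] [ 0.636 -0.52   0.03 ] [ 0.51  -0.603  0.022] [ 0.647 -0.505  0.034]
side [ 572  449   68   31 1165] [ 0.6   -0.563  0.034] [ 0.556 -0.607  0.023] [ 0.624 -0.544  0.038]
```

```bash
cat > m2.py <<'E'
from h import *
w=grab('wrist'); print('wrist',np.round(w['world_from_camera'],3).tolist(),w['fx'])
D={n:np.load(f'{n}0.npz') for n in('scene','side')}
im=np.zeros((600,800,3),np.uint8)
for j,(n,d) in enumerate(D.items()):
    W=d['W'].reshape(-1,3);C=d['frame'].reshape(-1,3)
    m=(W[:,0]>.36)&(W[:,0]<.6)&(W[:,1]>-.33)&(W[:,1]<-.2)&(W[:,2]>.004)
    W=W[m];C=C[m]
    for a,b in((.046,.07),(.038,.046),(.012,.02),(.004,.0125)):
        k=(W[:,2]>a)&(W[:,2]<b); r=cv2.minAreaRect(W[k,:2].astype(np.float32)*1000)
        print(n,a,k.sum(),r)
    o=np.argsort(W[:,2])
    for p in W[o]:
        u=int((p[0]-.36)*3000);v=int((-.2-p[1])*2200)+300*j
        g=np.clip(int(p[2]*4500),0,255); cv2.circle(im,(u,v),2,cv2.applyColorMap(np.uint8([[g]]),cv2.COLORMAP_JET)[0,0].tolist(),-1)
cv2.imwrite('pics/map.png',im)
E
python3 m2.py
```

```text
wrist [[1.0, -0.0, 0.001, 0.575], [0.0, 0.952, 0.306, 0.077], [-0.001, -0.306, 0.952, 0.374], [0.0, 0.0, 0.0, 1.0]] 380.46938117211226
scene 0.046 335 ((492.481201171875, -259.3323974609375), (160.5057830810547, 61.95420455932617), 5.007823467254639)
scene 0.038 300 ((471.8554382324219, -258.09246826171875), (195.22193908691406, 66.66351318359375), 5.575563430786133)
scene 0.012 485 ((485.1920166015625, -253.49488830566406), (204.40567016601562, 68.00819396972656), 1.2137141227722168)
scene 0.004 586 ((479.39306640625, -264.94598388671875), (127.19153594970703, 239.23760986328125), 89.12020874023438)
side 0.046 639 ((480.234130859375, -259.77777099609375), (187.0750732421875, 62.23750305175781), 4.709640026092529)
side 0.038 704 ((468.84478759765625, -258.282470703125), (185.2578887939453, 69.0147705078125), 5.86565637588501)
side 0.012 947 ((495.0292053222656, -261.49200439453125), (179.89865112304688, 60.71177673339844), 4.04208517074585)
side 0.004 1131 ((479.3028259277344, -264.4151611328125), (238.09190368652344, 128.24839782714844), 0.9996722340583801)
```

View pics/map.png

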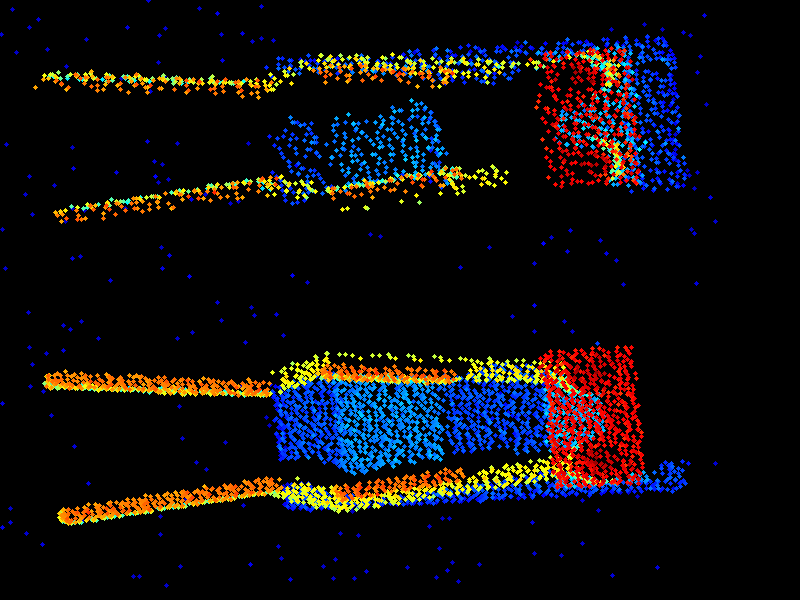

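>>> {"api": "jog_arm", "payload": {"moves": [0, 0, 0, -20, -31, 0, 0, 0, 0, 0, -20, -31, 0, 0, 0, 0, 0, -20, -31, 0, 0, 0, 0, 0, -20, -31, 0, 0, 0, 0, 0, -20, -31, 0, 0, 0, 0, 0, -20, -31, 0, 0, 0, 0, 0, -20, -31, 0, 0, 0, 0, 0, -20, -31, 0, 0, 0, 0, 0.074, 0, 0, 0, 0, 0, 0, 0, 0, 0, 0, 0]}}

```text
time_s: 0.98
tool_pos: [0.4055, 0.2571, 0.2268]
orientation: [3.141, 0.006, -0.081]
force: [0.7, -0.6, -1.0]
width: -0.0001
```

```bash
cat > m3.py <<'E'
from h import *
D={n:np.load(f'{n}0.npz') for n in('scene','side')}
for n,d in D.items():
    W=d['W'].reshape(-1,3)
    k=(W[:,2]>.045)&(W[:,2]<.06)&(W[:,0]>.535)&(W[:,0]<.585)&(W[:,1]>-.3)&(W[:,1]<-.21)
    print(n,'block',cv2.minAreaRect(W[k,:2].astype(np.float32)*1000),np.median(W[k,2]))
    k=(W[:,2]>.012)&(W[:,2]<.019)&(W[:,0]>.467)&(W[:,0]<.512)&(W[:,1]>-.29)&(W[:,1]<-.22)
    print('seat',cv2.minAreaRect(W[k,:2].astype(np.float32)*1000),np.median(W[k,2]))
    for s in(1,-1):
        k=(W[:,2]>.036)&(W[:,2]<.05)&(W[:,0]>.372)&(W[:,0]<.442)&(W[:,1]>-.31)&(W[:,1]<-.21)&((W[:,1]+.258)*s>0)
        p=np.polyfit(W[k,0]-.41,W[k,1],1);print('grip',s,k.sum(),p,W[k,0].min(),np.median(W[k,2]))
E
python3 m3.py
```

```text
scene block ((555.9229125976562, -253.77322387695312), (33.136253356933594, 61.95420455932617), 5.007824420928955) 0.050014449256625126
seat ((488.2695007324219, -254.92755126953125), (65.99790954589844, 41.7308235168457), 89.88591766357422) 0.014666659260598403
grip 1 86 [-0.04621228 -0.23785615] 0.3746664566459016 0.041731178053775075
grip -1 76 [ 0.2040738  -0.29196593] 0.37841636255372435 0.041961843547958455
side block ((557.7732543945312, -253.4207763671875), (31.625864028930664, 62.20229721069336), 4.970040798187256) 0.04988267811675484
seat ((489.5005798339844, -261.067138671875), (56.25435256958008, 44.59585189819336), 89.84738159179688) 0.014656885711404
grip 1 228 [-0.05856506 -0.23877134] 0.3754540423131262 0.0420323914469552
grip -1 221 [ 0.204845   -0.29292646] 0.37968800968106964 0.04222223492998001
```

>>> {"api": "jog_arm", "payload": {"moves": [0, 0, 0, 0, 5, 40, 0, 0, 0, 0, 0, 0, 40, 0, 0, 0, 0, 0, 0, 37, 0, 0, 0, 0, 14, 0, 0, 0, 0, 0, 0, 12, 0, 0, 0]}}

```text
time_s: 1.4
tool_pos: [0.431, 0.2498, 0.1065]
orientation: [-3.14, 0.003, -0.07]
force: [0.7, 0.5, 0.8]
width: -0.0002
```

>>> {"api": "jog_arm", "payload": {"moves": [0, 0, 0, 22, 0, -22, 0, 0, 0, 0, 24, 0, -15, 0, 0, 0, 0, 26, 0, -12, 0, 0, 0, 0, 27, 0, -8, 0]}}

```text
time_s: 1.73
tool_pos: [0.5219, 0.2397, 0.1553]
orientation: [3.138, 0.035, -0.064]
force: [-3.2, 2.7, 2.8]
width: -0.0
```

>>> {"api": "jog_arm", "payload": {"moves": [0, 0.02, 0, 20, 0, -7, 0, 0, 0.02, 0, 22, 0, -3, 0, 0, 0, 0, 26, 0, 0, 0, 0, 0, 0, 26, 0, 4, 0, 0, 0, 0, 24, 0, 7, 0]}}

```text
time_s: 2.15
tool_pos: [0.644, 0.2275, 0.1524]
orientation: [3.138, 0.004, -0.06]
force: [-2.4, -0.4, 0.0]
width: -0.0001
```

>>> {"api": "jog_arm", "payload": {"moves": [0, 0, 0, 8, 0, 3, 0, 0, 0, 0, -8, 0, -5, 0, 0, 0, 0, -10, 0, -38, 0.7, 0, 0, 0, -30, 0, -40, 0.7, 0, 0, 0, -38, -3, -20, 0.7, 0, 0, 0, -38, -3, 0, 0.7, 0, 0, 0, -20, -3, 0, 0.7, 0, 0, 0, 0, 0, 0, 0.7]}}

```text
time_s: 2.82
tool_pos: [0.5097, 0.237, 0.2548]
orientation: [3.137, 0.029, -0.058]
force: [-0.2, 0.2, 0.4]
width: 0.0598
```

```bash
python3 - <<'E'
from h import *
for n in('wrist','side'):
    c=grab(n);W=pts(c);cv2.imwrite(f'pics/{n}1.png',c['frame']);np.savez(f'{n}1.npz',W=W,**c)
s=sensors.get_state();print(s['tool_pos'],s['orientation'],s['width'])
E
```

```text
[0.51200647 0.2361651  0.25387867] [ 3.13655893  0.02905504 -0.05970765] 0.059662599525500896
```

View pics/wrist1.png

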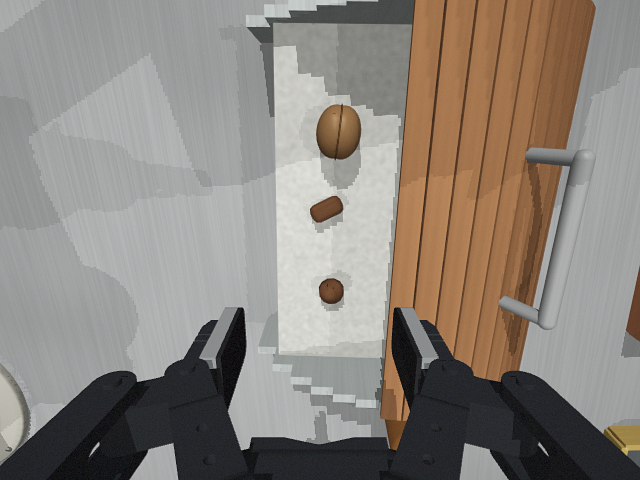

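View pics/side1.png

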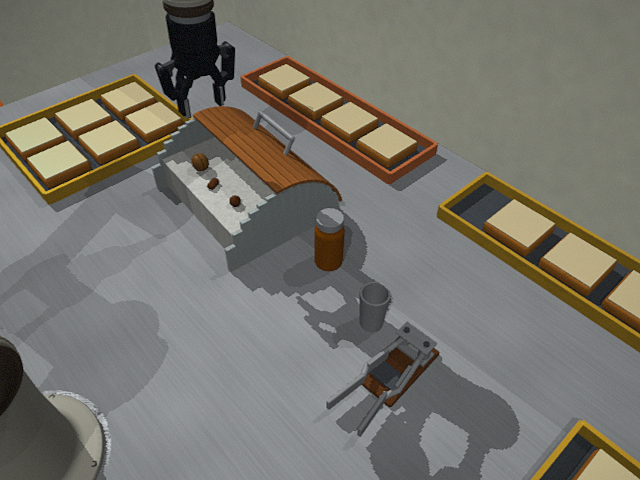

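Wrist view: walnut at (339,132), its seam near vertical in the image (about world y); almond (326,209), hazelnut (331,291); cover fully rolled back. The side view confirms it, with the walnut at (200,161).

```bash
cat > m4.py <<'E'
from h import *
rays=[]
for n,(u0,v0,r) in(('wrist',(339,132,45)),('side',(200,161,16))):
    d=np.load(n+'1.npz');W=d['W'];hsv=cv2.cvtColor(d['frame'],cv2.COLOR_BGR2HSV)
    m=((hsv[...,1]>100)&(hsv[...,0]<22)).astype(np.uint8); z=np.zeros_like(m);z[max(0,v0-r):v0+r,u0-r:u0+r]=1;m&=z
    k,l,s,c=cv2.connectedComponentsWithStats(m);i=1+s[1:,4].argmax();M=l==i
    p=W[M];p=p[~np.isnan(p[:,0])]
    print(n,s[i],c[i],'med',np.round(np.median(p,0),4),'min',np.round(np.percentile(p,1,axis=0),4),'max',np.round(np.percentile(p,99,axis=0),4))
    T=d['world_from_camera'];u,v=c[i];R=T[:3,:3]@[(u-d['cx'])/d['fx'],-(v-d['cy'])/d['fy'],-1];rays.append((T[:3,3],R/np.linalg.norm(R)))
    if n=='wrist':
        top=p[p[:,2]>np.percentile(p[:,2],97)]; print('top',top.mean(0))
        cs,_=cv2.findContours(M.astype(np.uint8),0,2); e=cv2.fitEllipse(max(cs,key=len));print('ellipse',e)
        # long axis & seam on plane z=.105
        a=np.radians(e[2]+90 if e[1][0]>e[1][1] else e[2]-90);print(a)
        def cast(u,v,h):
            R=T[:3,:3]@[(u-d['cx'])/d['fx'],-(v-d['cy'])/d['fy'],-1];return T[:3,3]+R*(h-T[2,3])/R[2]
        h=.092
        A=cast(u-20*np.cos(a),v-20*np.sin(a),h);B=cast(u+20*np.cos(a),v+20*np.sin(a),h);dd=B-A
        print('ellipse-axis yaw',np.degrees(np.arctan2(dd[1],dd[0])),'centre@.092',cast(u,v,h))
        A=cast(342,106,.105);B=cast(338,157,.105);dd=B-A;print('seam yaw guess',np.degrees(np.arctan2(dd[1],dd[0])))
        # dark seam pixels
        g=d['frame'].astype(int).sum(2);er=cv2.erode(M.astype(np.uint8),np.ones((9,9)))>0
        dk=er&(g<np.percentile(g[er],12));vv,uu=np.nonzero(dk);vx,vy,x0,y0=cv2.fitLine(np.c_[uu,vv].astype(np.float32),cv2.DIST_HUBER,0,.01,.01).ravel();
        A=cast(x0-20*vx,y0-20*vy,.107);B=cast(x0+20*vx,y0+20*vy,.107);dd=B-A;print('seam fit',vx,vy,x0,y0,np.degrees(np.arctan2(dd[1],dd[0])))
        b=W[250:350,285:320].reshape(-1,3);print('plinth z',np.nanmedian(b[:,2]))
(o1,d1),(o2,d2)=rays
t=np.linalg.lstsq(np.c_[d1,-d2],o2-o1,rcond=None)[0];print('tri',o1+d1*t[0],o2+d2*t[1])
E
python3 m4.py
```

```text
wrist [ 317  105   44   54 1921] [338.13118168 131.34721499] med [0.5242 0.3083 0.1057] min [0.5088 0.2895 0.097 ] max [0.5397 0.3258 0.1104]
top [0.52429218 0.3067559  0.11033488]
ellipse ((338.1136779785156, 131.19674682617188), (43.646156311035156, 54.668617248535156), 8.719197273254395)
-1.4186176262456958
ellipse-axis yaw 78.49493734724953 centre@.092 [0.52444274 0.30788071 0.092     ]
seam yaw guess -96.98527439276862
seam fit 0.13679507 -0.9905994 337.29575 141.52379 79.4183327420109
plinth z 0.07572204679163155
side [192 153  17  18 233] [199.73390558 161.59656652] med [0.5208 0.2987 0.1033] min [0.5081 0.2892 0.0847] max [0.5378 0.3181 0.1115]
tri [0.52437707 0.30794783 0.09528698] [0.52516463 0.30755675 0.09531069]
```

>>> {"api": "jog_arm", "payload": {"moves": [0, 0.029, 0, 0, -36, 0, 0.62, 0, 0, 0, 12, -36, 0, 0.62, 0, 0, -0.124, 0, 0, 0, 0.62, 0, 0, -0.124, 0, 0, 0, 0.62, 0, 0, -0.124, 0, 0, 0, 0.62, 0, 0, -0.124, 0, 0, 0, 0.62, 0, 0, -0.124, 0, 0, 0, 0.62, 0, 0, -0.124, 0, 0, 0, 0.62, 0, 0, -0.124, 0, 0, 0, 0.62, 0, 0, -0.124, 0, 0, 0, 0.62, 0, 0, -0.124, 0, 0, 0, 0.62, 0, 0, -0.124, 0, 0, 0, 0.62]}}

```text
time_s: 3.92
tool_pos: [0.5447, 0.2999, 0.2364]
orientation: [-3.133, 0.018, 1.187]
force: [0.3, 0.6, -0.8]
width: 0.053
```

>>> {"api": "jog_arm", "payload": {"moves": [0, 0, -0.12, 0, 0, 0, 0.62, 0, 0, -0.06, 0, 0, 0, 0.62, 0, 0, 0, 0, 0, 0, 0.62]}}

```text
time_s: 4.17
tool_pos: [0.5487, 0.2969, 0.2323]
orientation: [-3.127, 0.019, 1.378]
force: [0.7, 0.2, -0.1]
width: 0.0529
```

```bash
cat > d.py <<'E'
import sys,numpy as np
from scipy.spatial.transform import Rotation as R
from workcell import sensors
x,y,z,yaw=map(float,sys.argv[1:5])
s=sensors.get_state();A=R.from_euler('xyz',s['orientation']);B=R.from_euler('xyz',[np.pi,0,yaw])
print('mm',np.round(A.inv().apply(np.array([x,y,z])-s['tool_pos'])*1000,1),'rot',np.round((A.inv()*B).as_rotvec(),3),'q',np.round(s['q'],2))
E
python3 d.py .5245 .308 .14 1.39
```

```text
mm [  8.  -24.5  92.6] rot [-0.015  0.019 -0.012] q [ 0.31  0.3   1.43 -0.01  1.44 -1.07]
```

>>> {"api": "jog_arm", "payload": {"moves": [-0.015, 0.019, -0.012, 8, -25, 0, 0.62, 0, 0, 0, 0, 0, 40, 0.62, 0, 0, 0, 0, 0, 40, 0.62, 0, 0, 0, 0, 0, 10, 0.62, 0, 0, 0, 0, 0, 0, 0.62]}}

```text
time_s: 4.58
tool_pos: [0.5323, 0.3075, 0.1395]
orientation: [3.137, -0.002, 1.378]
force: [0.2, -0.8, 0.1]
width: 0.0533
```

```bash
python3 d.py .5245 .308 .077 1.39; python3 - <<'E'
from h import *
c=grab('wrist');np.savez('wrist2.npz',W=pts(c),**c);cv2.imwrite('pics/wrist2.png',c['frame'])
E
```

```text
mm [-1.2 -8.  62.5] rot [ 0.004 -0.002 -0.012] q [ 0.33  0.34  1.57 -0.    1.23 -1.05]
```

View pics/wrist2.png

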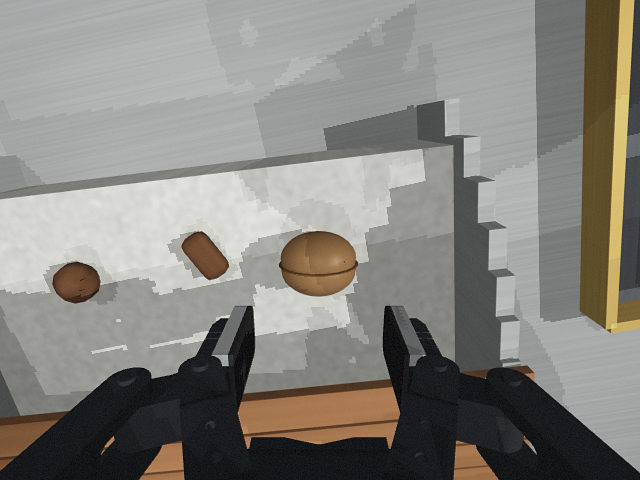

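Wrist view: walnut at (318,264), its seam horizontal, so aligned with the jaws and centred between the fingers (u about 319). Descend and grip.

>>> {"api": "jog_arm", "payload": {"moves": [0, 0, 0, 0, -8, 12, 0.62, 0, 0, 0, 0, -1, 30, 0.62, 0, 0, 0, 0, 0, 18, 0.62, 0, 0, 0, 0, 0, 3, 0.62]}}

```text
time_s: 4.97
tool_pos: [0.5325, 0.3106, 0.0852]
orientation: [3.124, -0.009, 1.374]
force: [-0.0, -0.1, -0.4]
width: 0.0531
```

```bash
python3 d.py .5245 .308 .077 1.39
```

```text
mm [-4.2 -7.5  8. ] rot [ 0.018 -0.009 -0.016] q [ 0.33  0.4   1.61 -0.    1.11 -1.04]
```

>>> {"api": "jog_arm", "payload": {"moves": [0.018, -0.009, -0.01, -3, -8, 3, 0.62, 0, 0, 0, 0, 0, 0, 0.62, 0, 0, 0, 0, 0, 0, 0.62]}}

```text
time_s: 5.22
tool_pos: [0.5268, 0.3097, 0.0864]
orientation: [3.139, -0.002, 1.384]
force: [0.3, -1.3, 0.1]
width: 0.0526
```

```bash
python3 d.py .5245 .308 .077 1.39
```

```text
mm [-2.1 -2.   9.4] rot [ 0.003 -0.002 -0.006] q [ 0.33  0.39  1.61  0.    1.13 -1.05]
```

>>> {"api": "jog_arm", "payload": {"moves": [0, 0, 0, -2, -3, 10, 0.62, 0, 0, 0, 0, 0, 3, 0.62, 0, 0, 0, 0, 0, 0, 0.62]}}

```text
time_s: 5.47
tool_pos: [0.5262, 0.3091, 0.0767]
orientation: [3.133, -0.006, 1.384]
force: [-0.1, 0.9, 0.2]
width: 0.0528
```

```bash
python3 d.py .5245 .308 .077 1.39
```

```text
mm [-1.4 -1.4 -0.3] rot [ 0.009 -0.006 -0.006] q [ 0.33  0.4   1.63  0.    1.1  -1.05]
```

Close, then lift slightly.

>>> {"api": "jog_arm", "payload": {"moves": [0, 0, 0, 0, -1, 0, 0, 0, 0, 0, 0, 0, 0, 0, 0, 0, 0, 0, 0, 0, 0, 0, 0, 0, 0, 0, 0, 0, 0, 0, 0, 0, 0, -20, 0, 0, 0, 0, 0, 0, -40, 0, 0, 0, 0, 0, 0, -40, 0, 0, 0, 0, 0, 0, -30, 0, 0, 0, 0, 0, 0, 0, 0]}}

```text
time_s: 6.22
tool_pos: [0.521, 0.3079, 0.2084]
orientation: [3.141, -0.001, 1.383]
force: [1.0, 1.0, 0.4]
width: 0.0387
```

```bash
python3 d.py .4893 -.2594 .2 0.087; python3 - <<'E'
from h import *
c=grab('wrist');cv2.imwrite('pics/wrist3.png',c['frame'])
E
```

```text
mm [-563.3   74.5    7.8] rot [ 0.    -0.002  1.296] q [ 0.33  0.25  1.54  0.    1.35 -1.05]
```

View pics/wrist3.png

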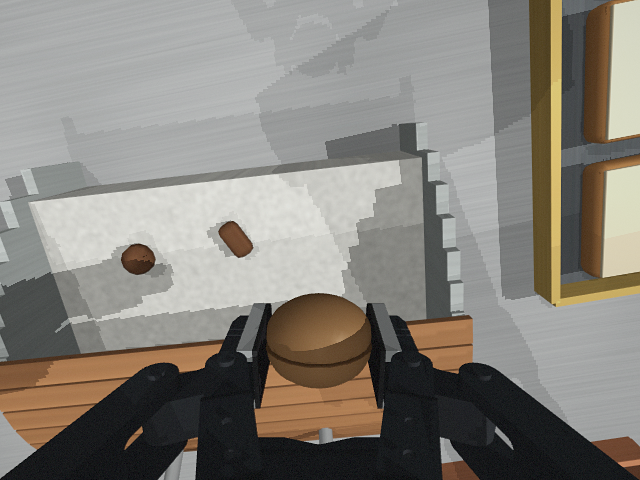

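Walnut held with its seam along the jaws, other nuts undisturbed. Travel to the cracker.

>>> {"api": "jog_arm", "payload": {"moves": [0, 0, 0, -40, 5, 0, 0, 0, 0, 0, -40, 5, 0, 0, 0, 0, 0, -40, 5, 0, 0, 0, 0, 0, -40, 5, 0, 0, 0, 0, 0, -40, 5, 0, 0, 0, 0, 0, -40, 5, 0, 0, 0, 0, 0, -40, 5, 0, 0, 0, 0, 0, -40, 5, 0, 0, 0, 0, 0, -40, 5, 0, 0, 0, 0, 0, -40, 5, 0, 0, 0, 0, 0, -40, 5, 0, 0, 0, 0, 0, -40, 5, 0, 0]}}

```text
time_s: 7.27
tool_pos: [0.4809, -0.1836, 0.1875]
orientation: [-3.118, -0.005, 1.398]
force: [1.3, 0.1, 0.4]
width: 0.0387
```

>>> {"api": "jog_arm", "payload": {"moves": [0, 0, 0.12, 0, 0, 0, 0, 0, 0, 0.12, 0, 0, 0, 0, 0, 0, 0.12, 0, 0, 0, 0, 0, 0, 0.12, 0, 0, 0, 0, 0, 0, 0.12, 0, 0, 0, 0, 0, 0, 0.12, 0, 0, 0, 0, 0, 0, 0.12, 0, 0, 0, 0, 0, 0, 0.12, 0, 0, 0, 0, 0, 0, 0.12, 0, 0, 0, 0, 0, 0, 0.12, 0, 0, 0, 0, 0, 0, 0.12, 0, 0, 0, 0, 0, 0, 0, 0, 0, 0, 0]}}

```text
time_s: 8.27
tool_pos: [0.4687, -0.1884, 0.1662]
orientation: [-3.115, 0.05, 0.019]
force: [-0.0, 0.5, -0.1]
width: 0.0387
```

```bash
python3 d.py .4893 -.2594 .15 0.087
```

```text
mm [20.  71.8 13.4] rot [-0.028  0.049 -0.068] q [-0.62  0.08  1.81 -0.01  1.3  -0.63]
```

>>> {"api": "jog_arm", "payload": {"moves": [-0.028, 0.049, -0.068, 5, 20, 0, 0, 0, 0, 0, 5, 20, 0, 0, 0, 0, 0, 5, 20, 0, 0, 0, 0, 0, 4, 10, 0, 0, 0, 0, 0, 0, 0, 0, 0, 0, 0, 0, 0, 0, 0, 0]}}

```text
time_s: 8.77
tool_pos: [0.49, -0.2552, 0.1575]
orientation: [-3.133, 0.007, 0.109]
force: [-0.4, 0.5, -0.4]
width: 0.0391
```

```bash
python3 d.py .4893 -.2594 .09 0.087; python3 - <<'E'
from h import *
c=grab('wrist');W=pts(c);np.savez('wrist4.npz',W=W,**c);cv2.imwrite('pics/wrist4.png',c['frame'])
W=W.reshape(-1,3)
k=(W[:,2]>.045)&(W[:,2]<.056)&(W[:,0]>.53)&(W[:,0]<.59)&(W[:,1]>-.3)&(W[:,1]<-.21)
print('block',k.sum(),cv2.minAreaRect(W[k,:2].astype(np.float32)*1000),np.median(W[k,2]))
k=(W[:,2]>.011)&(W[:,2]<.018)&(W[:,0]>.465)&(W[:,0]<.515)&(W[:,1]>-.3)&(W[:,1]<-.21)
print('seat',k.sum(),np.median(W[k,2]) if k.any() else 0,np.percentile(W[k],[2,98],axis=0) if k.any() else 0)
E
```

```text
mm [-0.6  4.7 67.5] rot [-0.009  0.007  0.022] q [-0.7   0.18  1.73  0.    1.25 -0.81]
block 3703 ((557.3065185546875, -255.33511352539062), (30.255373001098633, 62.46696472167969), 4.400740146636963) 0.04975643106391664
seat 2488 0.014515871420468923 [[ 0.46712222 -0.28535618  0.01107904]
 [ 0.51193751 -0.22901551  0.01603811]]
```

View pics/wrist4.png

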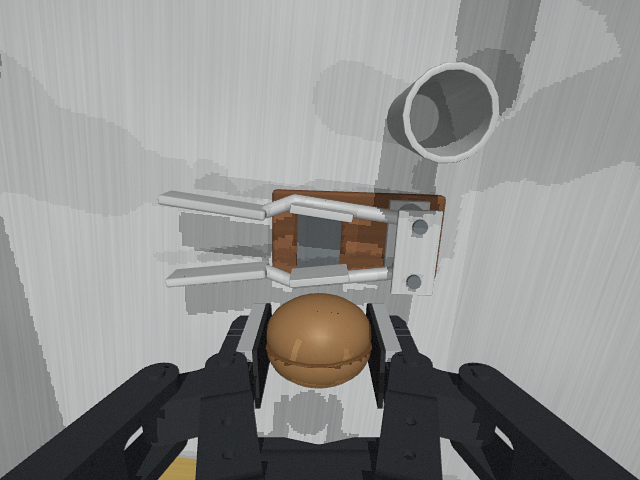

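Wrist view: cracker below, with the handles open about equally and the seat at (318,240). Block re-measured at (0.557,-0.2545). Descend.

>>> {"api": "jog_arm", "payload": {"moves": [-0.009, 0.007, 0.022, -1, 6, 20, 0, 0, 0, 0, 0, 0, 35, 0, 0, 0, 0, 0, 0, 15, 0, 0, 0, 0, 0, 0, 0, 0, 0, 0, 0, 0, 0, 0, 0]}}

```text
time_s: 9.23
tool_pos: [0.4899, -0.2574, 0.0866]
orientation: [3.14, -0.002, 0.093]
force: [-1.2, -0.6, 0.3]
width: 0.0386
```

```bash
python3 d.py .489 -.2603 .018 0.085
```

```text
mm [-1.3  2.8 68.6] rot [ 0.001 -0.002  0.008] q [-0.7   0.26  1.78  0.    1.1  -0.8 ]
```

>>> {"api": "jog_arm", "payload": {"moves": [0, 0, 0.008, -2, 4, 15, 0, 0, 0, 0, 0, 0, 25, 0, 0, 0, 0, 0, 0, 15, 0, 0, 0, 0, 0, 0, 0, 0, 0, 0, 0, 0, 0, 0, 0]}}

```text
time_s: 9.65
tool_pos: [0.4923, -0.262, 0.0373]
orientation: [3.134, -0.009, 0.089]
force: [0.4, -0.8, -0.6]
width: 0.039
```

```bash
python3 d.py .489 -.2603 .018 0.085
```

```text
mm [-3.3 -2.2 19.3] rot [ 0.008 -0.009  0.004] q [-0.71  0.34  1.8   0.    0.99 -0.8 ]
```

>>> {"api": "jog_arm", "payload": {"moves": [0.008, -0.009, 0, -4, -3, 10, 0, 0, 0, 0, 0, 0, 6, 0, 0, 0, 0, 0, 0, 0, 0]}}

```text
time_s: 9.9
tool_pos: [0.4902, -0.2605, 0.0244]
orientation: [3.138, -0.004, 0.091]
force: [-0.9, -0.5, 0.1]
width: 0.0385
```

```bash
python3 d.py .489 -.2603 .018 0.085
```

```text
mm [-1.2 -0.4  6.4] rot [ 0.004 -0.004  0.006] q [-0.71  0.36  1.8   0.    0.97 -0.8 ]
```

>>> {"api": "jog_arm", "payload": {"moves": [0, 0, 0, -1, 0, 6, 0, 0, 0, 0, 0, 0, 2, 0, 0, 0, 0, 0, 0, 0, 0]}}

```text
time_s: 10.15
tool_pos: [0.49, -0.2613, 0.017]
orientation: [3.136, -0.005, 0.091]
force: [-0.6, 0.6, -1.0]
width: 0.0392
```

```bash
python3 d.py .489 -.2603 .018 0.085
```

```text
mm [-0.9 -1.1 -1. ] rot [ 0.005 -0.005  0.006] q [-0.71  0.37  1.8   0.    0.96 -0.8 ]
```

>>> {"api": "jog_arm", "payload": {"moves": [0, 0, 0, 0, 0, 2, 0, 0, 0, 0, 0, 0, 0, 0]}}

```text
time_s: 10.32
tool_pos: [0.4906, -0.2619, 0.0166]
orientation: [3.136, -0.006, 0.091]
force: [0.2, 0.5, 0.6]
width: 0.0387
```

>>> {"api": "jog_arm", "payload": {"moves": [0, 0, 0, 0, 0, 0, 0.58, 0, 0, 0, 0, 0, 0, 0.58, 0, 0, 0, 0, 0, 0, 0.58, 0, 0, 0, 0, 0, -15, 0.58, 0, 0, 0, 0, 0, -35, 0.58, 0, 0, 0, 0, 0, -40, 0.58, 0, 0, 0, 0, 0, -30, 0.58, 0, 0, 0, 0, 0, 0, 0.58]}}

```text
time_s: 10.98
tool_pos: [0.4877, -0.2596, 0.1378]
orientation: [3.141, -0.0, 0.09]
force: [1.1, -0.4, 0.4]
width: 0.0494
```

```bash
cat > m5.py <<'E'
from h import *
import sys
c=grab(sys.argv[1]);W=pts(c);cv2.imwrite(f'pics/{sys.argv[2]}.png',c['frame'])
hsv=cv2.cvtColor(c['frame'],cv2.COLOR_BGR2HSV);z=W[...,2]
k=(z>.024)&(z<.055)&(abs(W[...,0]-.489)<.03)&(abs(W[...,1]+.26)<.016)&(hsv[...,1]>80)
p=W[k];print(k.sum(),'min',np.percentile(p,2,axis=0),'max',np.percentile(p,98,axis=0));t=p[p[:,2]>np.percentile(p[:,2],90)].mean(0);print('top',t)
cy,sy=np.cos(.085),np.sin(.085);d=t[:2]-[.4893,-.26];print('in seat frame',d@[cy,sy],d@[-sy,cy])
W=W.reshape(-1,3)
for s in(1,-1):
    k=(W[:,2]>.036)&(W[:,2]<.05)&(W[:,0]>.375)&(W[:,0]<.44)&(W[:,1]>-.32)&(W[:,1]<-.2)&((W[:,1]+.265)*s>0)
    q=np.polyfit(W[k,0]-.415,W[k,1],1);print('grip',s,k.sum(),'y@.415',q[1],'angle',s*(.085-np.arctan(q[0])),'x',W[k,0].min(),W[k,0].max())
E
python3 m5.py wrist wrist5
```

```text
2361 min [ 0.47259821 -0.27410986  0.03201524] max [ 0.50859738 -0.24613396  0.04903346]
top [ 0.49052574 -0.26216323  0.04868205]
in seat frame 0.0010376625048152614 -0.0022594851827607964
grip 1 1241 y@.415 -0.23945448146053738 angle 0.1347743730901677 x 0.37542153943139384 0.4399559796314625
grip -1 1042 y@.415 -0.2921366669766678 angle 0.12130210004828308 x 0.3793976800243484 0.4398223667761132
```

View pics/wrist5.png

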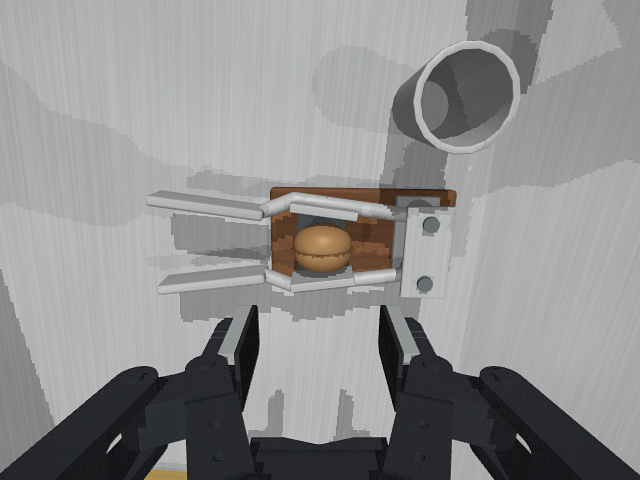

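Walnut stands upright on the seat (top at 48.7 mm, about 1 and -2 mm off centre) with its seam along the handles. Now turn 90° and take both grips.

>>> {"api": "jog_arm", "payload": {"moves": [0, 0, 0.124, 0, 0, 0, 1, 0, 0, 0.124, 0, 0, 0, 1, 0, 0, 0.124, 0, 0, 0, 1, 0, 0, 0.124, 0, 0, 0, 1, 0, 0, 0.124, 0, 0, 0, 1, 0, 0, 0.124, 0, 0, 0, 1, 0, 0, 0.124, 0, 0, 0, 1, 0, 0, 0.124, 0, 0, 0, 1, 0, 0, 0.124, 0, 0, 0, 1, 0, 0, 0.124, 0, 0, 0, 1, 0, 0, 0.124, 0, 0, 0, 1, 0, 0, 0.124, 0, 0, 0, 1]}}

```text
time_s: 12.03
tool_pos: [0.4788, -0.2524, 0.1176]
orientation: [3.124, 0.021, -1.415]
force: [0.0, 0.0, -0.2]
width: 0.0852
```

```bash
python3 d.py .4145 -.2663 .09 -1.486
```

```text
mm [ 4.3 65.2 28.6] rot [0.018 0.02  0.072] q [-0.71  0.21  1.78  0.    1.18  0.71]
```

>>> {"api": "jog_arm", "payload": {"moves": [0.018, 0.02, 0.072, 1, 20, 0, 1, 0, 0, 0, 1, 22, 0, 1, 0, 0, 0, 1, 22, 15, 1, 0, 0, 0, 0, 5, 10, 1, 0, 0, 0, 0, 0, 0, 1, 0, 0, 0, 0, 0, 0, 1]}}

```text
time_s: 12.53
tool_pos: [0.4051, -0.2585, 0.0835]
orientation: [3.135, 0.009, -1.496]
force: [0.3, -0.6, 0.5]
width: 0.0852
```

```bash
python3 d.py .4145 -.2663 .012 -1.486
```

```text
mm [ 9.2 -9.3 71.3] rot [ 0.007  0.009 -0.01 ] q [-0.82  0.1   1.98  0.    1.08  0.68]
```

>>> {"api": "jog_arm", "payload": {"moves": [0.007, 0.009, -0.01, 10, -9, 5, 1, 0, 0, 0, 0, 0, 12, 1, 0, 0, 0, 0, 0, 0, 1, 0, 0, 0, 0, 0, 0, 1]}}

```text
time_s: 12.87
tool_pos: [0.4173, -0.2673, 0.065]
orientation: [-3.141, 0.001, -1.484]
force: [0.8, -0.6, 0.1]
width: 0.0856
```

```bash
python3 d.py .4145 -.2663 .012 -1.486
```

```text
mm [-1.2  2.7 53. ] rot [-0.     0.001  0.002] q [-0.81  0.16  1.95  0.    1.03  0.67]
```

>>> {"api": "jog_arm", "payload": {"moves": [0, 0, 0, -1, 3, 15, 1, 0, 0, 0, 0, 0, 12, 1, 0, 0, 0, 0, 0, 0, 1, 0, 0, 0, 0, 0, 0, 1]}}

```text
time_s: 13.2
tool_pos: [0.4157, -0.2661, 0.0383]
orientation: [-3.14, 0.001, -1.483]
force: [0.0, -0.6, -0.0]
width: 0.0855
```

```bash
python3 d.py .4145 -.2663 .012 -1.486
```

```text
mm [ 0.1  1.2 26.3] rot [-0.001  0.001  0.003] q [-0.82  0.2   1.97  0.    0.97  0.67]
```

>>> {"api": "jog_arm", "payload": {"moves": [0, 0, 0, 0, 1, 14, 1, 0, 0, 0, 0, 0, 12, 1, 0, 0, 0, 0, 0, 0, 1, 0, 0, 0, 0, 0, 0, 0.8, 0, 0, 0, 0, 0, 0, 0.7, 0, 0, 0, 0, 0, 0, 0.6, 0, 0, 0, 0, 0, 0, 0.5, 0, 0, 0, 0, 0, 0, 0.5]}}

```text
time_s: 13.87
tool_pos: [0.4177, -0.2681, 0.0162]
orientation: [-3.136, -0.004, -1.482]
force: [0.0, 0.1, -0.7]
width: 0.0425
```

```bash
python3 d.py .4145 -.2663 .012 -1.486
```

```text
mm [-2.1  3.1  4.2] rot [-0.005 -0.004  0.004] q [-0.82  0.25  1.97  0.    0.92  0.67]
```

>>> {"api": "jog_arm", "payload": {"moves": [0, 0, 0, 0, 0, 2, 0.46, 0, 0, 0, 0, 0, 0, 0.42, 0, 0, 0, 0, 0, 0, 0.38, 0, 0, 0, 0, 0, 0, 0.34, 0, 0, 0, 0, 0, 0, 0.3, 0, 0, 0, 0, 0, 0, 0.28, 0, 0, 0, 0, 0, 0, 0.28]}}

```text
time_s: 14.45
tool_pos: [0.4187, -0.2695, 0.0163]
orientation: [-3.135, -0.007, -1.481]
force: [-0.5, 0.3, 0.7]
width: 0.0245
```

>>> {"api": "jog_arm", "payload": {"moves": [0, 0, 0, 0, 0, 0, 0.2, 0, 0, 0, 0, 0, 0, 0.1, 0, 0, 0, 0, 0, 0, 0, 0, 0, 0, 0, 0, 0, 0, 0, 0, 0, 0, 0, 0, 0, 0, 0, 0, 0, 0, 0, 0]}}

```text
time_s: 14.95
tool_pos: [0.4187, -0.2685, 0.0166]
orientation: [-3.135, -0.005, -1.48]
force: [-1.0, 0.9, 2.8]
width: 0.0224
```

```bash
python3 m5.py side side6; python3 m5.py wrist wrist6
```

```text
85 min [ 0.48118121 -0.27289647  0.03700608] max [ 0.50924795 -0.25963009  0.0477861 ]
top [ 0.49691982 -0.26510306  0.04767959]
in seat frame 0.0071590733098838115 -0.005731546081140119
grip 1 183 y@.415 -0.25894494350850755 angle -0.03358154849493246 x 0.37821601243314407 0.4280177331263719
grip -1 203 y@.415 -0.28331246136793986 angle -0.3655829882455014 x 0.37851637765208923 0.4200850070367145
8759 min [ 0.47424378 -0.27430934  0.03612479] max [ 0.50822271 -0.25036646  0.04881828]
top [ 0.49091253 -0.26302257  0.04845041]
in seat frame 0.001350098641142731 -0.003148559308838146
grip 1 2958 y@.415 -0.2596845313302769 angle -0.04938966150360029 x 0.3794755380660606 0.43995364525215774
grip -1 4107 y@.415 -0.27810447727564097 angle -0.20069830725475854 x 0.3788347661765091 0.43998708078308124
```

View pics/wrist6.png

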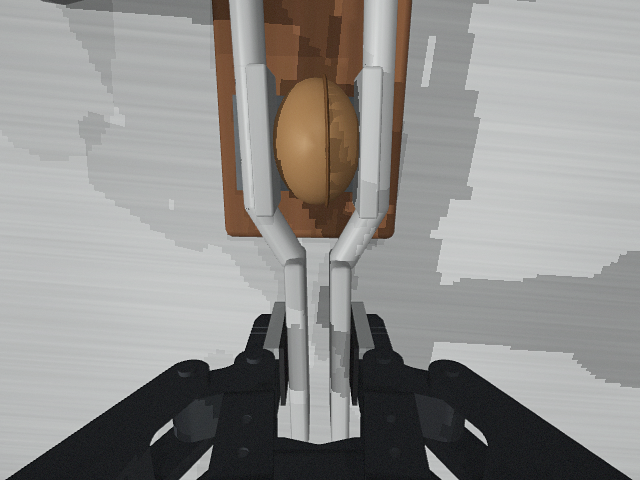

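Both jaws are closed on the nut, which is visibly narrower (about 80 px across by 127 px long), still on the seat with its seam along the handles. Release and go up.

>>> {"api": "jog_arm", "payload": {"moves": [0, 0, 0, 0, 0, 0, 0, 0, 0, 0, 0, 0, 0, 0.6, 0, 0, 0, 0, 0, 0, 0.7, 0, 0, 0, 0, 0, 0, 0.7, 0, 0, 0, 0, 0, -20, 0.7, 0, 0, 0, 0, 0, -40, 0.7, 0, 0, 0, 0, 0, -40, 0.7, 0, 0, 0, 0, 0, -40, 0.7, 0, 0, 0, 0, 0, -40, 0, 0, 0, 0, 0, 0, 0, 0]}}

```text
time_s: 15.88
tool_pos: [0.4147, -0.2648, 0.199]
orientation: [-3.142, 0.004, -1.482]
force: [0.4, -0.5, 0.7]
width: 0.0363
```

```bash
sed -i 's/W\[:,1\]+.265/W[:,1]+.267/' m5.py; python3 m5.py side side7; python3 m5.py wrist wrist7; python3 d.py .71 .227 .24 -1.644;python3 d.py .71 .227 .24 -.074
```

```text
349 min [ 0.47264566 -0.27335573  0.02981356] max [ 0.50757927 -0.24999026  0.05004241]
top [ 0.49123829 -0.26058625  0.04933721]
in seat frame 0.0018815187061594371 -0.0007486860229235521
grip 1 214 y@.415 -0.2571025621475975 angle 0.012997343931393415 x 0.3767966051794628 0.43993689508771994
grip -1 209 y@.415 -0.27979742509671757 angle 0.03942047140937102 x 0.3790020759977869 0.43981129206210823
1659 min [ 0.47318131 -0.27479496  0.03442673] max [ 0.50896364 -0.2489854   0.0490255 ]
top [ 0.49086525 -0.26264738  0.0486269 ]
in seat frame 0.0013348396095534821 -0.0027707109714708027
grip 1 637 y@.415 -0.25861932031237833 angle 0.012801361690077395 x 0.3774047654922663 0.43987688484094895
grip -1 635 y@.415 -0.2812248553015302 angle 0.0376038461477491 x 0.3788105632051222 0.4398758406431648
mm [-461.7 -339.5  -44.2] rot [0.007 0.012 0.161] q [-0.82 -0.02  1.87  0.    1.31  0.67]
mm [-461.7 -339.5  -44.2] rot [-0.004  0.015 -1.409] q [-0.82 -0.02  1.87  0.    1.31  0.67]
```

View pics/wrist7.png

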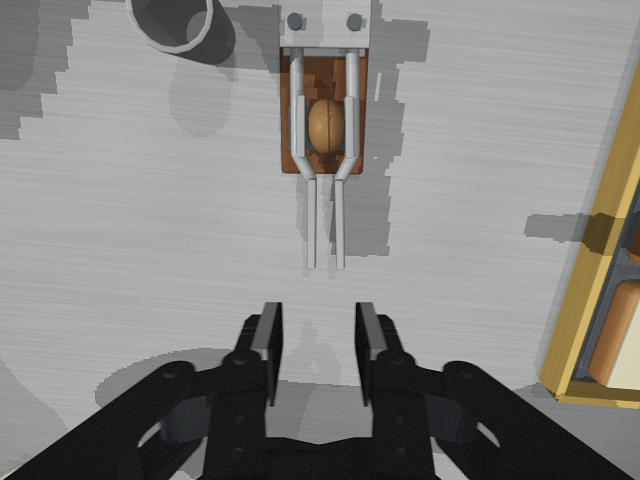

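Nut stays cracked on the seat; handles at about 0.01 and 0.04 rad. Now go behind the bar to close the cover.

>>> {"api": "jog_arm", "payload": {"moves": [0, 0, 0, -20, -15, -25, 0, 0, 0, 0, -32, -24, -15, 0, 0, 0, 0, -32, -25, -4, 0, 0, 0, 0, -32, -25, -3, 0, 0, 0, 0, -32, -25, -3, 0, 0, 0, 0, -32, -25, -3, 0, 0, 0, 0, -32, -25, -3, 0, 0, 0, 0, -32, -25, -3, 0, 0, 0, 0, -32, -25, -3, 0, 0, 0, 0, -32, -25, -3, 0, 0, 0, 0, -32, -25, -3, 0, 0, 0, 0, -32, -25, -3, 0]}}

```text
time_s: 16.98
tool_pos: [0.665, 0.1434, 0.236]
orientation: [3.093, 0.028, -1.499]
force: [0.6, 0.0, 0.6]
width: 0.0001
```

```bash
python3 d.py .71 .227 .24 -1.644
```

```text
mm [-80.2 -50.7  -4.3] rot [0.05  0.024 0.146] q [0.02 0.46 1.21 0.03 1.51 1.52]
```

>>> {"api": "jog_arm", "payload": {"moves": [0.025, 0.012, 0.07, -26, -18, -2, 0, 0.025, 0.012, 0.07, -26, -18, -2, 0, 0, 0, 0, -26, -16, 0, 0, 0, 0, 0, 0, 0, 0, 0, 0, 0, 0, 0, 0, 0, 0]}}

```text
time_s: 17.4
tool_pos: [0.7155, 0.234, 0.2185]
orientation: [3.12, -0.003, -1.637]
force: [-0.1, -0.4, 0.2]
width: -0.0001
```

```bash
python3 d.py .71 .227 .142 -1.644; python3 - <<'E'
from h import *
d=np.load('side7.npz') if 0 else None
c=grab('side');W=pts(c).reshape(-1,3);q=(.579,.238,-.074);cc,s=np.cos(q[2]),np.sin(q[2]);D=W[:,:2]-q[:2];L=np.c_[D@[cc,s],D@[-s,cc],W[:,2]]
R=np.hypot(L[:,0],L[:,2]);m=(R>.174)&(R<.19)&(abs(L[:,1])<.07)&(L[:,2]>.05)&(L[:,2]<.2)
print(m.sum(),L[m].mean(0),np.degrees(np.arctan2(L[m,2],-L[m,0])).mean())
E
```

```text
mm [ 7.2  3.4 76.6] rot [ 0.022 -0.003  0.007] q [0.16 0.65 0.98 0.   1.53 1.79]
280 [ 0.08563151 -0.00477952  0.16136744] 117.94902551281562
```

>>> {"api": "jog_arm", "payload": {"moves": [0.02, 0, 0, 6, 3, 30, 0, 0, 0, 0, 0, 0, 30, 0, 0, 0, 0, 0, 0, 15, 0, 0, 0, 0, 0, 0, 0, 0, 0, 0, 0, 0, 0, 0, 0]}}

```text
time_s: 17.87
tool_pos: [0.7069, 0.2223, 0.1357]
orientation: [3.132, -0.005, -1.641]
force: [0.1, 1.1, 0.7]
width: 0.0003
```

```bash
cat > l.py <<'E'
from h import *
s=sensors.get_state();t=s['tool_pos'];c,n=np.cos(-.074),np.sin(-.074);d=t[:2]-[.579,.238]
x=d@[c,n];print('local',np.round([x,d@[-n,c],t[2]],4),s['orientation'],s['force'],'bar deg if rear contact',np.degrees(np.arccos(-(x-.017)/.18)))
E
python3 l.py
```

```text
local [ 0.1287 -0.0062  0.1357] [ 3.13174325 -0.00496657 -1.64146555] [0.06628777 1.07588697 0.74367212] bar deg if rear contact 128.3515948591439
```

>>> {"api": "jog_arm", "payload": {"moves": [0, 0, 0, 0, 26, -9, 0, 0, 0, 0, 0, 28, -9, 0, 0, 0, 0, 0, 28, -6, 0, 0, 0, 0, 0, 28, -3, 0]}}

```text
time_s: 18.2
tool_pos: [0.6027, 0.2258, 0.1664]
orientation: [-3.137, -0.002, -1.65]
force: [3.1, 0.5, -2.0]
width: -0.0001
```

```bash
python3 l.py
```

```text
local [ 0.0245 -0.0104  0.1664] [-3.13696511e+00 -2.13245193e-03 -1.64978329e+00] [ 3.1385635   0.48497121 -1.99225457] bar deg if rear contact 92.40015817802227
```

>>> {"api": "jog_arm", "payload": {"moves": [0, 0, 0, 0, 22, 0, 0, 0, 0, 0, 0, 26, 4, 0, 0, 0, 0, 0, 26, 9, 0, 0, 0, 0, 0, 24, 12, 0]}}

```text
time_s: 18.53
tool_pos: [0.5102, 0.2324, 0.1529]
orientation: [-3.108, 0.005, -1.654]
force: [3.0, 0.6, 0.8]
width: -0.0003
```

```bash
python3 l.py
```

```text
local [-0.0682 -0.0107  0.1529] [-3.10790323  0.00460725 -1.65358463] [2.99944251 0.55627968 0.77926027] bar deg if rear contact 61.763263306877015
```

>>> {"api": "jog_arm", "payload": {"moves": [-0.03, 0, 0, 0, 2, 13, 0, 0, 0, 0, 0, 16, 12, 0, 0, 0, 0, 0, 12, 10, 0]}}

```text
time_s: 18.78
tool_pos: [0.4807, 0.2343, 0.121]
orientation: [-3.131, 0.007, -1.654]
force: [1.1, -0.1, 1.3]
width: -0.0
```

```bash
python3 l.py
```

```text
local [-0.0978 -0.011   0.121 ] [-3.1311537   0.00676574 -1.65419651] [ 1.12377913 -0.06132194  1.29593188] bar deg if rear contact 50.39318085184559
```

>>> {"api": "jog_arm", "payload": {"moves": [0, 0, 0, 0, 10, 3, 0, 0, 0, 0, 0, 7, 2, 0, 0, 0, 0, 0, 4, 0, 0]}}

```text
time_s: 19.03
tool_pos: [0.4665, 0.2348, 0.1179]
orientation: [-3.114, 0.01, -1.656]
force: [17.5, -0.2, -11.4]
width: 0.0002
```

```bash
python3 l.py
```

```text
local [-0.1119 -0.0115  0.1179] [-3.11432023  0.00953832 -1.65618576] [ 17.53005299  -0.1696722  -11.44659275] bar deg if rear contact 44.26000201166189
```

>>> {"api": "jog_arm", "payload": {"moves": [0, 0, 0, 0, -5, 0, 0, 0, 0, 0, 0, -4, -10, 0, 0, 0, 0, 0, 0, -35, 0, 0, 0, 0, 0, 0, -40, 0, 0, 0, 0, 0, 0, -30, 0, 0, 0, 0, 40, 0, 0, 0, 0, 0, 0, 40, 0, 0, 0, 0, 0, 0, 40, 0, 0, 0, 0, 0, 0, 30, 0, 0, 0, 0, 0, 0, 0, 0, 0, 0]}}

```text
time_s: 19.87
tool_pos: [0.4661, 0.0775, 0.254]
orientation: [-3.102, 0.011, -1.653]
force: [0.5, -0.5, 1.0]
width: 0.0001
```

```bash
for n in scene side; do sed -i "s/^big/big/" m1.py; done; python3 - <<'E'
from h import *
for n in('scene','side'):
    c=grab(n);W=pts(c).reshape(-1,3);cv2.imwrite(f'pics/{n}9.png',c['frame']);W0=np.load(n+'0.npz')['W'].reshape(-1,3)
    cc,s=np.cos(-.074),np.sin(-.074)
    for nm,X in(('start',W0),('now',W)):
        D=X[:,:2]-[.579,.238];L=np.c_[D@[cc,s],D@[-s,cc],X[:,2]];R=np.hypot(L[:,0],L[:,2])
        m=(R>.172)&(R<.192)&(abs(L[:,1])<.07)&(L[:,2]>.09)&(L[:,2]<.2)&(L[:,0]<0)
        print(n,nm,'bar deg',m.sum(),np.degrees(np.arctan2(L[m,2],-L[m,0])).mean())
        for b,x,y,z in(('jar',.594,-.008,.1),('beaker',.55,-.163,.07)):
            k=(np.hypot(X[:,0]-x,X[:,1]-y)<.045)&(X[:,2]>z)&(X[:,2]<z+.03);print('  ',b,k.sum(),np.round(np.median(X[k],0),4))
E
python3 m5.py side side9b
```

```text
scene start bar deg 428 50.30572838681475
   jar 561 [ 0.5982 -0.0064  0.1201]
   beaker 346 [ 0.5474 -0.1633  0.0809]
scene now bar deg 418 45.98806826128131
   jar 559 [ 0.5978 -0.0064  0.1202]
   beaker 341 [ 0.549  -0.1646  0.0811]
side start bar deg 309 50.014960970665186
   jar 600 [ 0.5884 -0.0122  0.1205]
   beaker 477 [ 0.552  -0.1627  0.0822]
side now bar deg 306 45.78803747227483
   jar 606 [ 0.5878 -0.0125  0.1205]
   beaker 474 [ 0.5517 -0.1622  0.0821]
345 min [ 0.47261574 -0.27332983  0.03035018] max [ 0.50740697 -0.25006323  0.05032793]
top [ 0.49023028 -0.26083997  0.04934217]
in seat frame 0.0008556075638513385 -0.0009159166202325837
grip 1 214 y@.415 -0.257078006599788 angle 0.013415463940452926 x 0.37715325727425075 0.43962127656341987
grip -1 211 y@.415 -0.2797896901870769 angle 0.03778927644821892 x 0.3789442500605614 0.4398514196380424
```

View pics/side9.png

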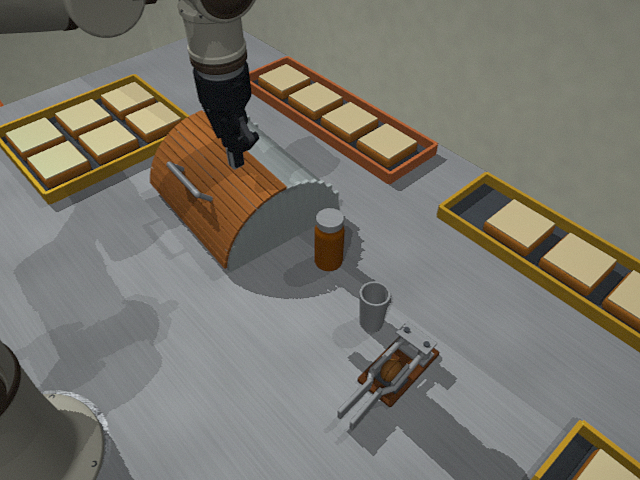

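The side view shows the cover shut (bar at 46°, against the stop), the jar and beaker in place, the handles closed on the nut, and the arm clear.

```bash
python3 -c "
from workcell import ticket,sensors
print(ticket.finish_job(),sensors.get_state()['time_s'])"
```

```text
the job is handed in; nothing more can be done
the job is handed in; nothing more can be done
```

I rolled the cover back, took the walnut by its ends and stood it on the seat with the seam along the handles. I then squeezed both handles until the shell gave, and rolled the cover shut again. The job was handed in at about 20 s robot time; it reports no verdict.

Last checks from the cameras:
- **Walnut:** it is about 1 to 3 mm off the seat centre, with its top at about 49 mm, so it stands upright. I did not measure the shell crush directly. I infer it from the grip closing to 22 to 25 mm, against about 37 mm at first contact with the whole nut, and from the nut looking clearly narrower.
- **Handles:** about 0.01 and 0.04 rad. The text gives about 0.015 each once cracked, so the +y handle agrees and the other reads a little high. Both are under 0.09.
- **Cover:** the bar reads 46° in both views, and the push ended against the stop at about 20 N. At the start it read 50°, so the cover had been slightly ajar.
- **Bystanders:** the jar and beaker are within 2 mm of their starts. The hazelnut and almond were last seen undisturbed after the walnut was lifted; they are now under the cover and could not be rechecked.

I viewed 11 pictures, one past the budget.

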